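# Release the vacuum clamp: shut the two-winged valve, then vent

### The arm

A 6-joint arm with a two-finger parallel gripper is mounted at the origin on the work surface. World frame = base frame: x ahead of the robot, y to its left, z up, the work surface at z = 0. Lengths are in m, angles in rad, forces in N, time in s.
With the tool pointing down it reaches from about 0.25 to 0.775 m from the base axis. Payload 8.9 kg.
Tool frame: the origin (TCP) lies where the fingers leave the gripper's body, on its centre line; the fingertips stand 73 mm ahead of it and the grasp point (between the pads) lies 54 mm ahead of it; z points along the fingers, x is the direction in which the jaws open and shut, and the axes are right-handed (so a half turn about z gives the same grasp; the last joint's range is limited). The gripper opens to 85 mm and grips with 20 to 120 N. Pads are 22 mm wide; open, the fingers measure 114 mm over their backs; the gripper's body (76 mm by 85 mm) begins 54 mm behind the grasp point. The pads swing forward as they close: fully open they stand 13 mm farther back than shut.
Start: joints at [1.201, 0.291, -0.153, 1.127, 0, 1.431], TCP at [0.12, 0.511, 0.304] pointing down, gripper open.
Joint ranges: [-2.52, 2.52], [-0.91, 1.74], [-1.3, 1.37], [-1.96, 2.02], [-1.52, 1.47], [-3.14, 3.14]. Speed limits (rad/s): [2.22, 2.22, 2.79, 3.14, 3.14, 3.14].

### API

Orientations are given as a unit quaternion [x, y, z, w].
In Python, from workcell import * gives the robot as it stands.
- The arm moves only by the tool send_rows, never from a script. Its argument "motion" is a list of rows, each a list of 5 numbers: the shift along the tool's x, y, z in m, then the turn about the tool's z in rad, then the finger opening in m, from 0 to 0.0854. In form: [[x, y, z, yaw, fingers], ...]. A call has 1 to 20 rows; each row is the pose to reach, as a shift and turn from the pose commanded when the call began, along the tool's axes at that moment; what a row does not reach only later rows make up. A row lasts 1/12 s, in which the tool goes at most 41.7 mm and 7.16 degrees, less where a joint would pass 70% of its speed; a pose out of reach is approached as far as the arm can. A call with a gripper value outside its range is refused whole. The fingers move at their own pace and stop on an object; "squeeze" is the grip in N (left out, the last holds). Time passes only in rows, so rows that repeat a pose let the fingers close. It gives the time, the measured TCP pose, the force and the opening at its end, in the units of the state.
- read_state(): the state, without advancing time (a new reading comes with each control period).
- camera(name): name is "side" or "top" or "wrist"; returns the picture (480x640x3 uint8, red, green, blue); there is no depth.
- calibration(name): a dict with "fx", "fy", "cx", "cy" (pixels), "world_from_camera" (4x4, takes a point from camera to world coordinates). Camera axes: x right, y up, looking along -z (the intrinsics and any distortion apply to the point x, -y, -z); pixel columns grow to the right and rows downward; lengths in m; the calibration is good to about 2 mm. A picture is of the moment at which its call begins: read the wrist's pose just before it. calibration takes no time and is no camera call; for the wrist camera it gives the pose at the moment of the call.
- close_job(): hands the job in, once; it reports no verdict.
The state is a dict: "time_s": time; "joint_pos": joint angles; "qd": joint speeds; "effort": joint torques, N m; "tool_pos": TCP position; "eef_rot": TCP orientation; "wrist_force": force on the tool from outside, world axes, zero at the start; "moment": the same for the moment, N m; "finger_gap": finger opening in m.
Only numpy, scipy, OpenCV 4.12 (cv2) and the standard library are available. Lean on these libraries where they do the work, as an engineer would, in place of code of your own. Each camera call takes 0.05 s, during which the arm holds its last target.

### The job

Release the vacuum on the clamping station: turn the two-winged valve handle clockwise (seen from above) all the way to its closed stop, and only then press the sprung vent plunger (the wide round head, not the narrow cap) fully down, hold it down for a good two seconds, and let it spring back up. The handle is best pushed round, not gripped; be gentle: never squeeze or press anything with more than about 40 N, at the stops too; leave the valve shut, and don't disturb the screwdriver, sanding block and wood offcut lying on the station.

Things in the scene. Friction and masses are not known exactly. Their poses are not given: they have to be found in the camera images.
- station: Vacuum clamping station, fixed: plywood board x -115 to 245, y -220 to 220 mm, 15 mm thick, with a steel header pipe along y (45 mm high), the brass valve in its middle and beyond it (+x) a grey vacuum platen with a small wooden instrument top (48 mm high). Origin: on the bench, below the valve stem; x away from the robot at yaw 0, z up.
- filter (a point): Centre of the top of the filter housing: upright cylinder 60 mm across, 143 mm tall, at x -50, y 60 mm of the station. It stops a finger from getting behind the handle's +y wing until the handle has turned some 0.5 rad.
- gauge (a point): Centre of the face of a round dial gauge lying face up, 63 mm across, from 123 to 143 mm above the bench, at x -62, y -5 mm of the station, on an arm from the filter. It overhangs the end of the sweep of the handle's -y wing: past about 0.9 rad a finger pushing that wing would run into it.
- hub (a point): Centre of the two-winged dark steel valve handle, on its stem axis, half-way up the blade. One straight upright blade 170 mm long (85 mm each way), 10 mm thick, 24 mm high (85 to 109 mm above the bench), hub 28 mm across. The axes turn with the handle: y along the blade (the +y wing starts beside the filter), z up.
- valve (a joint): Turn of the handle in rad, clockwise seen from above: 0 = open (blade along the pipe to within 0.1 rad), 1.571 = closed, a hard stop. Starts 0 to 0.2. Takes 0.6 N m to move (9 N at 65 mm from the stem); stays where left. The +y wing goes towards +x of the station, the -y wing towards -x, under the gauge.
- vent_top (a point): Centre of the top face of the vent plunger: flat round steel head 36 mm across, 10 mm thick, top 112 mm above the bench when up, over a housing 42 mm across and 84 mm high. It stands on one end of the header pipe, 165 mm from the valve stem; a spare port of equal height with a narrow 18 mm top, which does not move, stands on the other end. Which end varies.
- vent (a joint): Travel of the vent plunger in m: 0 = up, 0.012 = fully down on its hard stop. Spring: 2 N to start, 8 N at the stop; it returns by itself.
- screwdriver: Bystander: wood-handled screwdriver, 190 mm, lying on the front of the station's board (-x, -y quarter).
- sanding_block: Bystander: cork sanding block 45 x 95 x 33 mm, on the board between valve and platen.
- offcut: Bystander: dark wood offcut 40 x 100 x 22 mm, on the board's -x, +y quarter.

How it is judged:
By the outcome, as a careful person would: the job done as asked, in the order asked, and still so for the second after the job is handed in, with the robot touching nothing.
It also fails if it takes over 64 s, if anything falls off the work surface, if the arm or the gripper's body presses on something with over 40 N, if the wrist force passes 120 N, or if a joint passes its speed limit or range.

## Working session

There is one attempt and no reset: what is moved stays moved. The work goes in short steps, Python scripts to look and compute and a tool call to move; the robot and the scene stay as the last step left them, time stands still between calls to the robot, and variables do not carry over. Pictures are saved under pics/ and viewed, and the job is handed in when it is done.

Besides the shell and the picture viewer there is one more tool, called after ">>>" by a JSON object that holds its "api" and its "payload". send_rows: Moves the arm, as the interface text tells. Its arguments: {"type":"object","properties":{"motion":{"type":"array","items":{"type":"array","items":{"type":"number"}}},"squeeze":{"type":"number"}},"required":["motion"]}

```bash
mkdir -p pics; ls; python3 - <<'E'
from workcell import *
import cv2
s=read_state();print(s)
for n in("top","side"):
    im=camera(n);cv2.imwrite(f"pics/{n}0.png",im[:,:,::-1])
    print(n,calibration(n))
E
```

```text
pics
{'time_s': 0.0, 'joint_pos': array([ 1.20069532e+00,  2.91300926e-01, -1.54093773e-01,  1.12671334e+00,
        4.35954623e-06,  1.43153694e+00]), 'qd': array([-0.00015338,  0.00127847,  0.00090529,  0.00250335, -0.00133237,
        0.00025152]), 'effort': array([-3.05480076e-03, -5.37145472e+01,  3.31369078e+01,  1.59512000e-02,
       -4.52288723e-04, -2.24190552e-05]), 'tool_pos': array([0.11997085, 0.5107656 , 0.30333367]), 'eef_rot': array([ 7.83835561e-01,  6.20968102e-01, -5.66741303e-04,  3.30082756e-04]), 'wrist_force': array([ 1.12461185, -0.07274174,  0.93005312]), 'moment': array([ 0.0135359 , -0.00971326,  0.03392931]), 'finger_gap': 0.08584669124167457}
top {'fx': 504.14538735782594, 'fy': 504.14538735782594, 'cx': 315.2474468691142, 'cy': 240.78555471751199, 'world_from_camera': array([[-0.02527442,  0.99828644, -0.05277674,  0.49931033],
       [-0.99879283, -0.02744114, -0.04074156,  0.02660521],
       [-0.04212   ,  0.05168331,  0.99777489,  0.97580508],
       [ 0.        ,  0.        ,  0.        ,  1.        ]])}
side {'fx': 528.2351026547894, 'fy': 528.2351026547894, 'cx': 326.9939423659851, 'cy': 237.40824366048278, 'world_from_camera': array([[ 0.91484704,  0.25485549, -0.31321491,  0.27409417],
       [-0.40378433,  0.58433135, -0.70392832, -0.60016093],
       [ 0.00362129,  0.77045801,  0.63748046,  0.68203519],
       [ 0.        ,  0.        ,  0.        ,  1.        ]])}
```

View pics/top0.png

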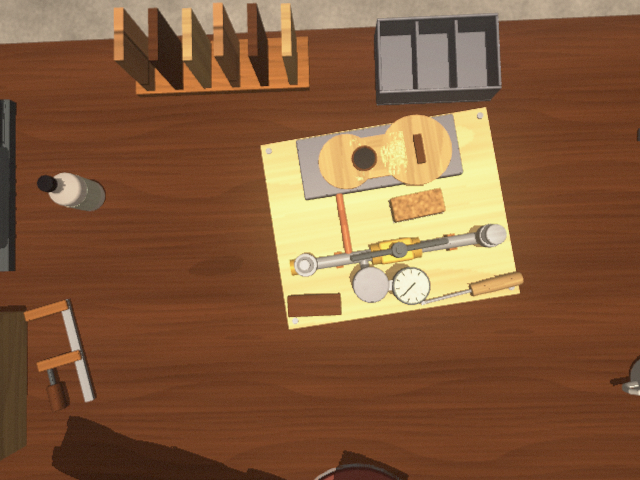

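View pics/side0.png

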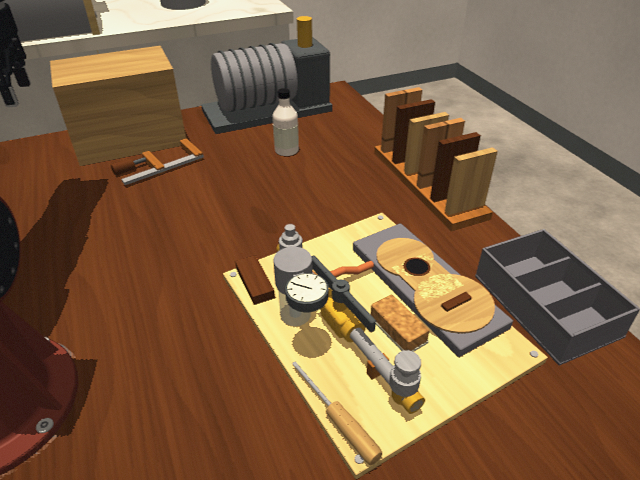

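```bash
python3 - <<'E'
import cv2
a=cv2.imread("pics/top0.png")
cv2.imwrite("pics/top0z.png",cv2.resize(a[100:335,255:525],(800,696))[:600])
cv2.imwrite("pics/top0za.png",cv2.resize(a[215:335,265:525],None,fx=3,fy=3,interpolation=cv2.INTER_CUBIC))
a=cv2.imread("pics/side0.png")
cv2.imwrite("pics/side0z.png",cv2.resize(a[215:415,235:495],None,fx=3,fy=3,interpolation=cv2.INTER_CUBIC))
E
```

```text
(no output)
```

View pics/top0za.png

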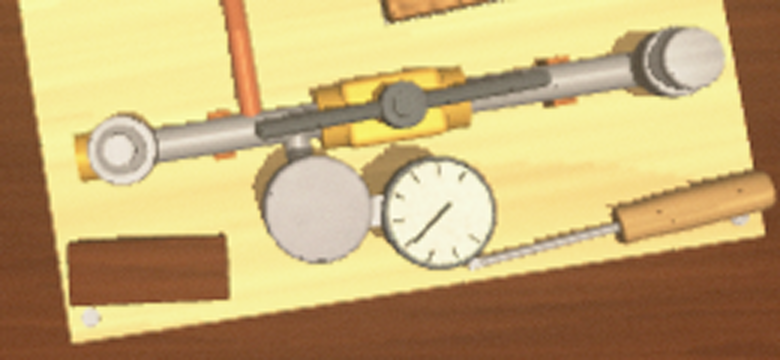

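View pics/side0z.png

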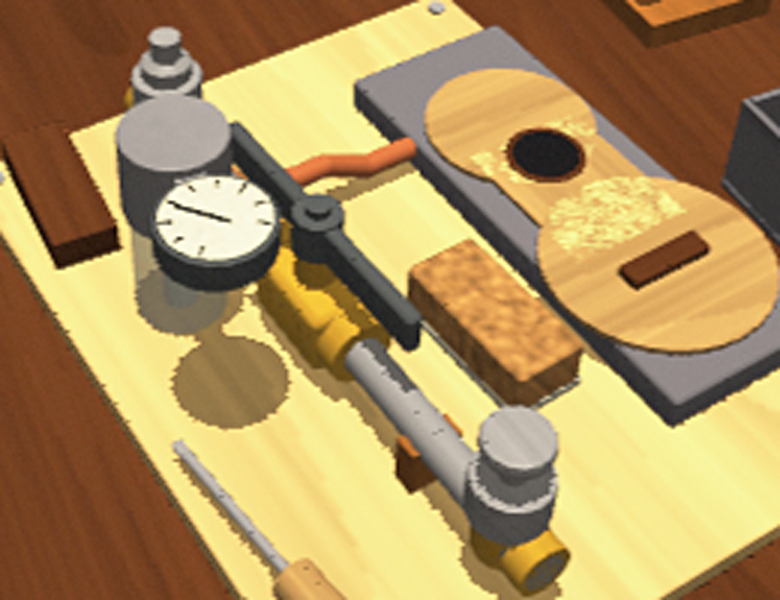

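```bash
cat > h.py <<'E'
from workcell import *
import numpy as np
def proj(c,P):
    T=np.linalg.inv(c["world_from_camera"]);p=T[:3,:3]@P+T[:3,3]
    return np.array([c["cx"]+c["fx"]*p[0]/-p[2],c["cy"]-c["fy"]*p[1]/-p[2]])
def W(p,s):
    c,d=np.cos(p[2]),np.sin(p[2]);return np.array([p[0]+c*s[0]-d*s[1],p[1]+d*s[0]+c*s[1],s[2]])
def back(c,uv,z):
    d=c["world_from_camera"][:3,:3]@np.array([(uv[0]-c["cx"])/c["fx"],-(uv[1]-c["cy"])/c["fy"],-1]);o=c["world_from_camera"][:3,3]
    return o+d*(z-o[2])/d[2]
E
python3 - <<'E'
from h import *
from scipy.optimize import least_squares
ct,cs=calibration("top"),calibration("side")
obs=[(ct,(496,234),(0,-.165,.112)),(ct,(371.7,285),(-.05,.06,.143)),(ct,(412,286),(-.062,-.005,.143)),
(ct,(262,146),(.245,.22,.015)),(ct,(487,108),(.245,-.22,.015)),(ct,(520,294),(-.115,-.22,.015)),(ct,(290,328.5),(-.115,.22,.015)),
(cs,(407.7,360.7),(0,-.165,.112)),(cs,(293.3,259.3),(-.05,.06,.143)),(cs,(308.7,288.3),(-.062,-.005,.143)),
(ct,(399.3,249.7),(0,0,.114)),(cs,(341,286),(0,0,.114))]
f=lambda p:np.concatenate([proj(c,W(p,s))-uv for c,uv,s in obs])
r=least_squares(f,[.5,-.1,0.1],loss='soft_l1')
print(r.x);print(f(r.x).reshape(-1,2).round(1))
a=back(ct,(265+262/3,215+128/3),.109);b=back(ct,(265+545/3,215+77/3),.109)
print(a,b,(a+b)/2,np.linalg.norm(a-b)); 
d=a-b; print("blade ang +y wing rel station y (ccw)",np.arctan2(-d[0],d[1])-r.x[2])
for n,s in dict(hub=(0,0,.1),vent=(0,-.165,.112),filt=(-.05,.06,.143),gauge=(-.062,-.005,.143)).items():print(n,W(r.x,s).round(4))
s=read_state();from scipy.spatial.transform import Rotation as R
print(R.from_quat(s["eef_rot"]).as_matrix().round(3))
E
```

```text
[ 0.5264137  -0.08353216  0.131108  ]
[[ 1.5  0. ]
 [ 0.2 -0.5]
 [ 0.5 -0.4]
 [-1.2 -1.9]
 [ 0.5 -1.7]
 [ 1.3 -0.6]
 [-0.8  0.7]
 [-0.5  0.2]
 [-1.5 -0.4]
 [-2.7 -0.5]
 [ 1.6 -0.4]
 [-0.8 -1.7]]
[ 0.51443162 -0.00089856  0.109     ] [ 0.53920187 -0.16211907  0.109     ] [ 0.52681675 -0.08150882  0.109     ] 0.16311229372266048
blade ang +y wing rel station y (ccw) 0.021341984247280205
hub [ 0.5264 -0.0835  0.1   ]
vent [ 0.548  -0.2471  0.112 ]
filt [ 0.469  -0.0306  0.143 ]
gauge [ 0.4656 -0.0966  0.143 ]
[[ 0.229  0.973 -0.   ]
 [ 0.973 -0.229 -0.001]
 [-0.001 -0.    -1.   ]]
```

```bash
cat >> h.py <<'E'
from scipy.spatial.transform import Rotation as R
ST=np.array([0.5264,-0.0833,0.1300])
def blade(th,r,d):  # world xy and yaw of tool x for handle angle th; r along +y wing, d on +x side
    a=ST[2]-th; y=np.array([-np.sin(a),np.cos(a)]);x=np.array([np.cos(a),np.sin(a)])
    return ST[:2]+r*y+d*x, a+np.pi/2
def rows(pose,targets): # pose=(xyz,yaw) commanded; targets list of (xy,yaw,tcp z)
    p,w=pose; tx=np.array([np.cos(w),np.sin(w)]);ty=np.array([np.sin(w),-np.cos(w)])
    for xy,yaw,z in targets:
        D=np.array(xy)-p[:2]; print([round(float(v),3) for v in (D@tx,D@ty,p[2]-z,-(yaw-w))])
def cur():
    s=read_state();M=R.from_quat(s["eef_rot"]).as_matrix()
    print("t",s["time_s"],"F",s["wrist_force"].round(1),"p",s["tool_pos"].round(4),"gap",round(s["finger_gap"],4))
    return s["tool_pos"],np.arctan2(M[1,0],M[0,0])
E
python3 - <<'E'
from h import *
p=cur();xy,y=blade(0,-.07,.04)
rows(p,[(xy,y,.304),(xy,y,.22),(xy,y,.165)])
E
```

```text
t 0.1 F [ 0.9 -0.2  0.2] p [0.12   0.5108 0.3034] gap 0.0855
[-0.537, 0.594, -0.001, -0.361]
[-0.537, 0.594, 0.083, -0.361]
[-0.537, 0.594, 0.138, -0.361]
```

>>> {"api": "send_rows", "payload": {"motion": [[-0.01,0.011,0,0,0],[-0.03,0.033,0,-0.02,0],[-0.055,0.06,0,-0.04,0],[-0.08,0.088,0,-0.06,0],[-0.105,0.116,0,-0.08,0],[-0.13,0.144,0,-0.1,0],[-0.155,0.172,0,-0.12,0],[-0.18,0.2,0,-0.14,0],[-0.205,0.228,0,-0.16,0],[-0.23,0.256,0,-0.18,0],[-0.255,0.284,0,-0.2,0],[-0.28,0.312,0,-0.22,0],[-0.305,0.34,0,-0.24,0],[-0.33,0.368,0,-0.26,0],[-0.355,0.396,0,-0.28,0],[-0.38,0.424,0,-0.3,0],[-0.405,0.452,0,-0.32,0],[-0.43,0.478,0,-0.34,0],[-0.45,0.498,0,-0.36,0],[-0.46,0.508,0,-0.361,0]], "squeeze": 20}}

```text
time_s: 1.77
tool_pos: [0.5107, -0.0558, 0.3034]
eef_rot: [0.66, 0.751, -0.0, 0.0]
wrist_force: [-0.2, 0.5, -0.8]
finger_gap: -0.0001
```

```bash
python3 - <<'E'
from h import *
p=cur();xy,y=blade(0,-.07,.04)
rows(p,[(xy,y,.304),(xy,y,.21),(xy,y,.165)])
E
```

```text
t 1.7667 F [-0.2  0.5 -0.8] p [ 0.5107 -0.0558  0.3034] gap -0.0001
[-0.099, 0.052, -0.001, -0.001]
[-0.099, 0.052, 0.093, -0.001]
[-0.099, 0.052, 0.138, -0.001]
```

>>> {"api": "send_rows", "payload": {"motion": [[-0.02,0.01,0,0,0],[-0.04,0.02,0,0,0],[-0.06,0.03,0,0,0],[-0.08,0.042,0,0,0],[-0.095,0.05,0,0,0],[-0.099,0.052,0.02,0,0],[-0.099,0.052,0.05,0,0],[-0.099,0.052,0.075,0,0],[-0.099,0.052,0.09,0,0],[-0.099,0.052,0.095,0,0],[-0.099,0.052,0.095,0,0]]}}

```text
time_s: 2.68
tool_pos: [0.5729, -0.1435, 0.2077]
eef_rot: [0.66, 0.752, -0.0, -0.001]
wrist_force: [0.2, -0.4, 0.1]
finger_gap: -0.0001
```

```bash
python3 - <<'E'
from h import *
import cv2
p=cur();cs=calibration("side")
tip=np.array([*p[0][:2],p[0][2]-.073]);print(proj(cs,tip))
a=camera("side")[:,:,::-1]
cv2.imwrite("pics/side1.png",cv2.resize(a[135:395,225:485],None,fx=2.3,fy=2.3,interpolation=cv2.INTER_CUBIC))
cv2.imwrite("pics/wr1.png",camera("wrist")[:,:,::-1])
E
```

```text
t 2.6833 F [ 0.2 -0.4  0.1] p [ 0.5729 -0.1435  0.2077] gap -0.0001
[387.17232774 291.85684482]
```

View pics/side1.png

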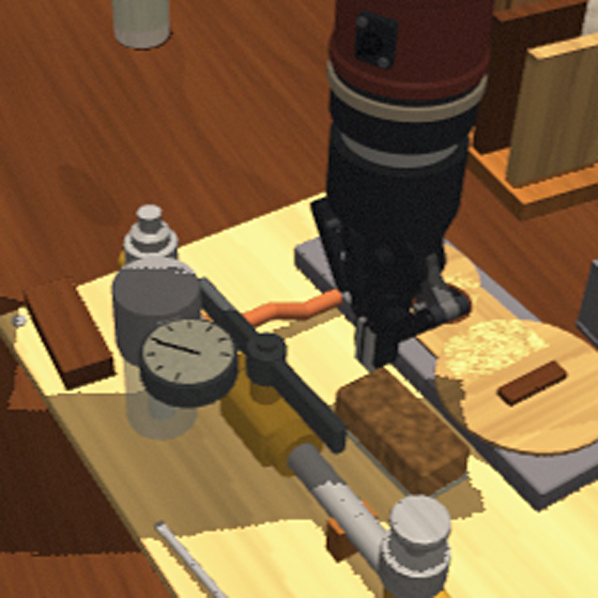

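View pics/wr1.png

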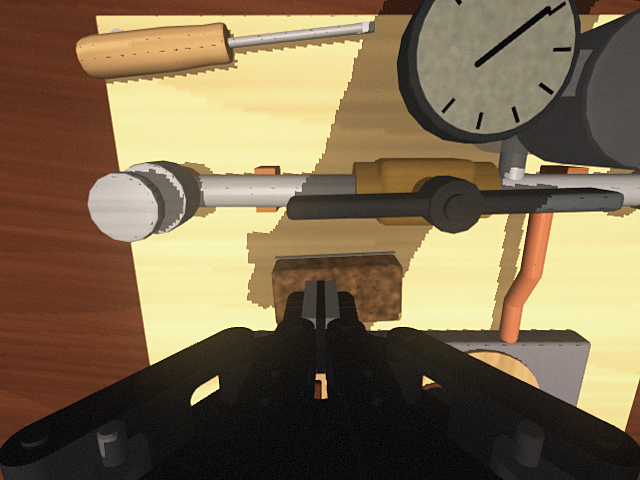

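```bash
python3 - <<'E'
from h import *
p=cur()
T=[(*blade(0,-.07,.035),z) for z in (.195,.18,.167)]+[(*blade(0,-.07,d),.167) for d in (.03,.024,.02,.017)]
T+=[(*blade(t,-.07,.016),.167) for t in np.linspace(.03,.36,12)]
rows(p,T)
E
```

```text
t 2.7833 F [-0.2 -0.7  0.5] p [ 0.5741 -0.1442  0.2098] gap 0.0001
[-0.003, -0.004, 0.015, 0.0]
[-0.003, -0.004, 0.03, 0.0]
[-0.003, -0.004, 0.043, 0.0]
[-0.003, -0.009, 0.043, 0.0]
[-0.003, -0.015, 0.043, 0.0]
[-0.003, -0.019, 0.043, 0.0]
[-0.003, -0.022, 0.043, 0.0]
[-0.004, -0.026, 0.043, 0.03]
[-0.004, -0.028, 0.043, 0.06]
[-0.005, -0.03, 0.043, 0.09]
[-0.005, -0.032, 0.043, 0.12]
[-0.005, -0.034, 0.043, 0.15]
[-0.005, -0.036, 0.043, 0.18]
[-0.005, -0.038, 0.043, 0.21]
[-0.005, -0.041, 0.043, 0.24]
[-0.005, -0.043, 0.043, 0.27]
[-0.005, -0.045, 0.043, 0.3]
[-0.005, -0.047, 0.043, 0.33]
[-0.005, -0.049, 0.043, 0.36]
```

>>> {"api": "send_rows", "payload": {"motion": [[-0.003,-0.004,0.015,0,0],[-0.003,-0.004,0.03,0,0],[-0.003,-0.004,0.043,0,0],[-0.003,-0.007,0.043,0,0],[-0.003,-0.011,0.043,0,0],[-0.003,-0.015,0.043,0,0],[-0.003,-0.019,0.043,0,0],[-0.003,-0.022,0.043,0,0],[-0.004,-0.025,0.043,0.03,0],[-0.004,-0.028,0.043,0.06,0],[-0.005,-0.03,0.043,0.09,0]]}}

```text
time_s: 3.7
tool_pos: [0.5465, -0.1529, 0.1673]
eef_rot: [0.693, 0.721, 0.002, 0.002]
wrist_force: [7.8, 6.5, 0.4]
finger_gap: 0.0001
```

```bash
python3 - <<'E'
from h import *
import cv2
p=cur()
a=camera("side")[:,:,::-1]
cv2.imwrite("pics/side2.png",cv2.resize(a[135:395,225:485],None,fx=2.3,fy=2.3,interpolation=cv2.INTER_CUBIC))
cv2.imwrite("pics/wr2.png",camera("wrist")[:,:,::-1])
p=cur()
rows(p,[(*blade(t,-.07,.016),.167) for t in np.arange(.12,.77,.04)])
E
```

```text
t 3.7 F [7.8 6.5 0.4] p [ 0.5465 -0.1529  0.1673] gap 0.0001
t 3.8 F [6.5 3.9 0.9] p [ 0.5462 -0.1529  0.1672] gap 0.0002
[-0.0, -0.003, 0.0, 0.029]
[-0.001, -0.006, 0.0, 0.069]
[-0.001, -0.009, 0.0, 0.109]
[-0.001, -0.012, 0.0, 0.149]
[-0.001, -0.015, 0.0, 0.189]
[-0.001, -0.017, 0.0, 0.229]
[-0.001, -0.02, 0.0, 0.269]
[-0.001, -0.023, 0.0, 0.309]
[-0.001, -0.026, 0.0, 0.349]
[-0.001, -0.029, 0.0, 0.389]
[0.0, -0.032, 0.0, 0.429]
[0.001, -0.034, 0.0, 0.469]
[0.001, -0.037, 0.0, 0.509]
[0.002, -0.04, 0.0, 0.549]
[0.003, -0.043, 0.0, 0.589]
[0.004, -0.045, 0.0, 0.629]
[0.005, -0.048, 0.0, 0.669]
```

View pics/side2.png

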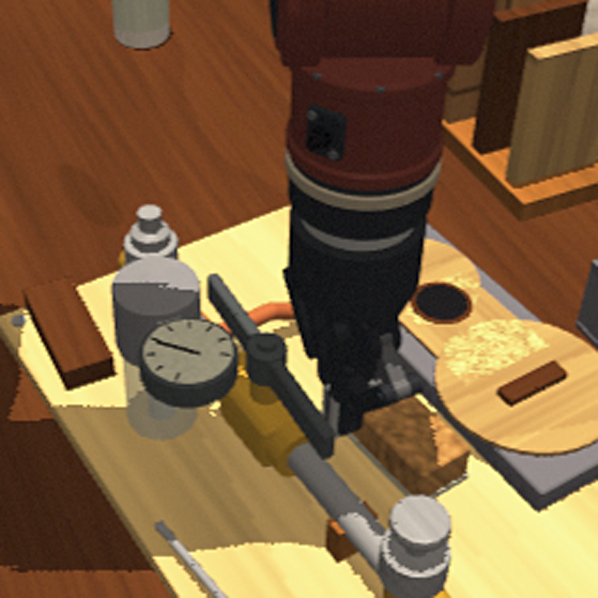

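View pics/wr2.png

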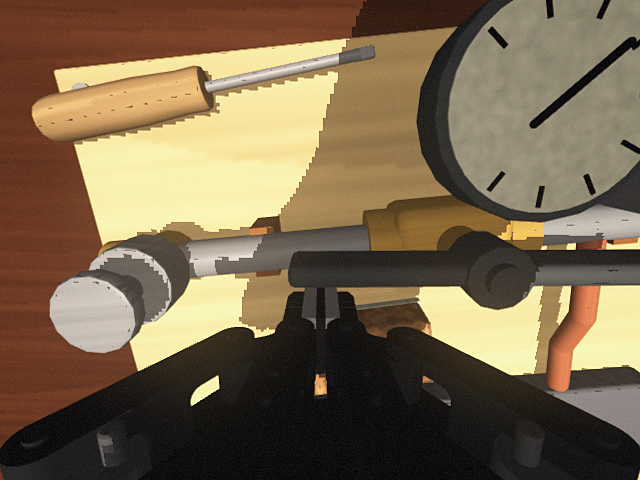

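>>> {"api": "send_rows", "payload": {"motion": [[0,-0.003,0,0.03,0],[-0.001,-0.006,0,0.07,0],[-0.001,-0.009,0,0.11,0],[-0.001,-0.012,0,0.15,0],[-0.001,-0.015,0,0.19,0],[-0.001,-0.017,0,0.23,0],[-0.001,-0.02,0,0.27,0],[-0.001,-0.023,0,0.31,0],[-0.001,-0.026,0,0.35,0],[-0.001,-0.029,0,0.39,0],[0,-0.032,0,0.43,0],[0.001,-0.034,0,0.47,0],[0.001,-0.037,0,0.51,0],[0.002,-0.04,0,0.55,0],[0.003,-0.043,0,0.59,0],[0.004,-0.045,0,0.63,0],[0.005,-0.048,0,0.67,0]]}}

```text
time_s: 5.22
tool_pos: [0.4991, -0.1509, 0.1674]
eef_rot: [0.892, 0.453, 0.003, 0.002]
wrist_force: [9.3, 0.1, -2.7]
finger_gap: 0.0002
```

```bash
python3 - <<'E'
from h import *
import cv2
a=camera("side")[:,:,::-1]
cv2.imwrite("pics/side3.png",cv2.resize(a[135:395,225:485],None,fx=2.3,fy=2.3,interpolation=cv2.INTER_CUBIC))
cv2.imwrite("pics/wr3.png",camera("wrist")[:,:,::-1])
p=cur()
rows(p,[(*blade(.75,-.07,.03),.167),(*blade(.75,-.07,.04),.19),(*blade(.75,-.07,.04),.24),(*blade(.75,.0,.0),.24),(*blade(.75,.07,-.03),.24),(*blade(.75,.07,-.03),.167)])
E
```

```text
t 5.3167 F [ 6.5  0.6 -1. ] p [ 0.4985 -0.1506  0.1674] gap 0.0003
[0.001, 0.014, 0.0, -0.011]
[0.001, 0.024, -0.023, -0.011]
[0.001, 0.024, -0.073, -0.011]
[0.071, -0.017, -0.073, -0.011]
[0.141, -0.048, -0.073, -0.011]
[0.141, -0.048, 0.0, -0.011]
```

View pics/side3.png

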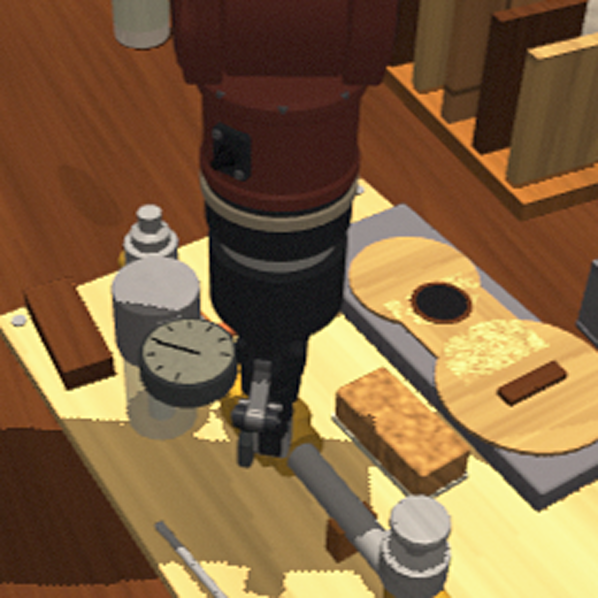

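View pics/wr3.png

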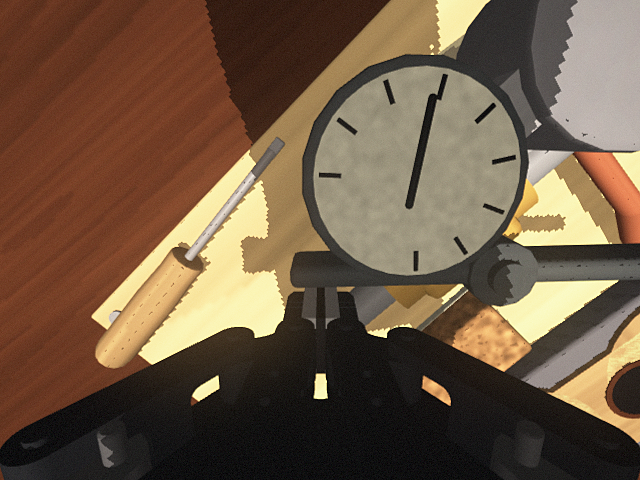

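>>> {"api": "send_rows", "payload": {"motion": [[0.001,0.007,0,0,0],[0.001,0.018,0,-0.01,0],[0.001,0.024,-0.023,-0.01,0],[0.001,0.024,-0.05,-0.01,0],[0.001,0.024,-0.073,-0.01,0],[0.03,0.006,-0.073,-0.01,0],[0.06,-0.01,-0.073,-0.01,0],[0.09,-0.02,-0.073,-0.01,0],[0.12,-0.035,-0.073,-0.01,0],[0.14,-0.042,-0.073,-0.01,0],[0.146,-0.042,-0.073,-0.01,0],[0.146,-0.042,-0.06,-0.01,0],[0.146,-0.042,-0.05,-0.01,0],[0.146,-0.042,-0.05,-0.01,0]]}}

```text
time_s: 6.48
tool_pos: [0.5475, -0.0079, 0.214]
eef_rot: [0.889, 0.458, -0.001, -0.001]
wrist_force: [-0.8, -0.6, 1.1]
finger_gap: 0.0001
```

```bash
python3 - <<'E'
from h import *
import cv2
a=camera("side")[:,:,::-1]
cv2.imwrite("pics/side4.png",cv2.resize(a[135:395,225:485],None,fx=2.3,fy=2.3,interpolation=cv2.INTER_CUBIC))
cv2.imwrite("pics/wr4.png",camera("wrist")[:,:,::-1])
p=cur()
rows(p,[(*blade(.75,.075,-.024),.167)]+[(*blade(t,.075,-.016),.167) for t in np.arange(.75,1.4,.04)])
E
```

```text
t 6.5833 F [-0.   0.6  0.6] p [ 0.5482 -0.0081  0.2156] gap -0.0003
[0.001, 0.002, 0.049, -0.001]
[0.001, 0.01, 0.049, -0.001]
[0.002, 0.013, 0.049, 0.039]
[0.002, 0.016, 0.049, 0.079]
[0.003, 0.019, 0.049, 0.119]
[0.003, 0.022, 0.049, 0.159]
[0.003, 0.025, 0.049, 0.199]
[0.003, 0.028, 0.049, 0.239]
[0.003, 0.031, 0.049, 0.279]
[0.002, 0.034, 0.049, 0.319]
[0.002, 0.037, 0.049, 0.359]
[0.002, 0.04, 0.049, 0.399]
[0.001, 0.043, 0.049, 0.439]
[0.0, 0.046, 0.049, 0.479]
[-0.001, 0.049, 0.049, 0.519]
[-0.002, 0.052, 0.049, 0.559]
[-0.003, 0.055, 0.049, 0.599]
[-0.004, 0.058, 0.049, 0.639]
```

View pics/side4.png

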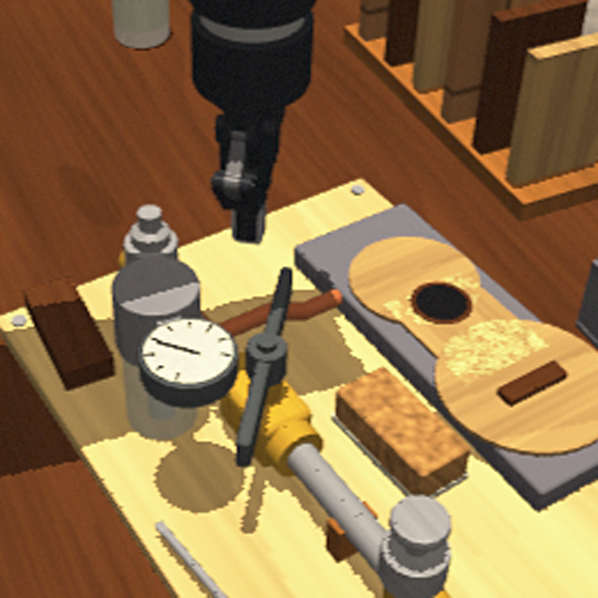

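View pics/wr4.png

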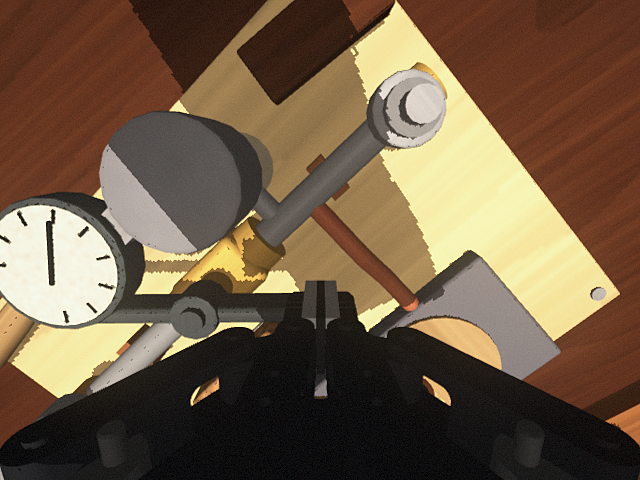

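```bash
python3 - <<'E'
from h import *
cs=calibration("side");cw=calibration("wrist")
for t in(.65,.7,.75,.8):
  for r in(.085,-.085):
    P=np.array([*blade(t,r,0)[0],.109]);print(t,r,((proj(cs,P)-[225,135])*2.3).round(),proj(cw,P).round())
E
```

```text
0.65 0.085 [275. 265.] [341. 303.]
0.65 -0.085 [253. 447.] [ 45. 330.]
0.7 0.085 [281. 266.] [342. 310.]
0.7 -0.085 [246. 446.] [ 42. 324.]
0.75 0.085 [287. 266.] [342. 317.]
0.75 -0.085 [239. 445.] [ 41. 317.]
0.8 0.085 [292. 267.] [341. 324.]
0.8 -0.085 [232. 444.] [ 39. 310.]
```

>>> {"api": "send_rows", "payload": {"motion": [[0.002,0,0.01,0,0],[0.002,0,0.025,0,0],[0.002,0,0.04,0,0],[0.002,0,0.049,0,0],[0.002,0,0.049,0,0]]}}

```text
time_s: 7.0
tool_pos: [0.5487, -0.0059, 0.165]
eef_rot: [0.889, 0.458, -0.001, -0.001]
wrist_force: [-1.0, 0.6, -0.6]
finger_gap: 0.0
```

```bash
python3 - <<'E'
from h import *
import cv2
a=camera("side")[:,:,::-1]
cv2.imwrite("pics/side5.png",cv2.resize(a[135:395,225:485],None,fx=2.3,fy=2.3,interpolation=cv2.INTER_CUBIC))
cv2.imwrite("pics/wr5.png",camera("wrist")[:,:,::-1])
p=cur()
rows(p,[(*blade(.75,.075,-.024),.167)]+[(*blade(t,.075,-.016),.167) for t in np.arange(.75,1.4,.04)])
E
```

```text
t 7.1 F [0.3 0.  0.4] p [ 0.5498 -0.0059  0.167 ] gap 0.0
[-0.002, 0.002, -0.0, -0.0]
[-0.002, 0.01, -0.0, -0.0]
[-0.001, 0.013, -0.0, 0.04]
[-0.001, 0.016, -0.0, 0.08]
[-0.0, 0.019, -0.0, 0.12]
[0.0, 0.022, -0.0, 0.16]
[0.0, 0.025, -0.0, 0.2]
[0.0, 0.028, -0.0, 0.24]
[-0.0, 0.031, -0.0, 0.28]
[-0.0, 0.034, -0.0, 0.32]
[-0.001, 0.037, -0.0, 0.36]
[-0.001, 0.04, -0.0, 0.4]
[-0.002, 0.043, -0.0, 0.44]
[-0.003, 0.046, -0.0, 0.48]
[-0.004, 0.049, -0.0, 0.52]
[-0.005, 0.052, -0.0, 0.56]
[-0.006, 0.055, -0.0, 0.6]
[-0.007, 0.058, -0.0, 0.64]
```

View pics/side5.png

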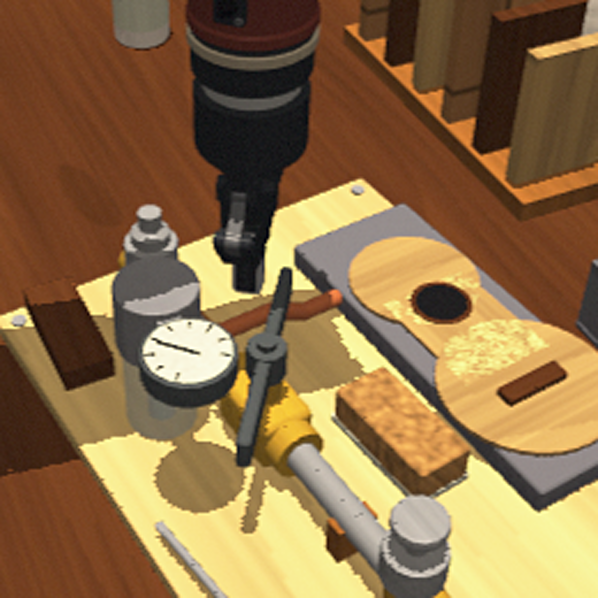

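View pics/wr5.png

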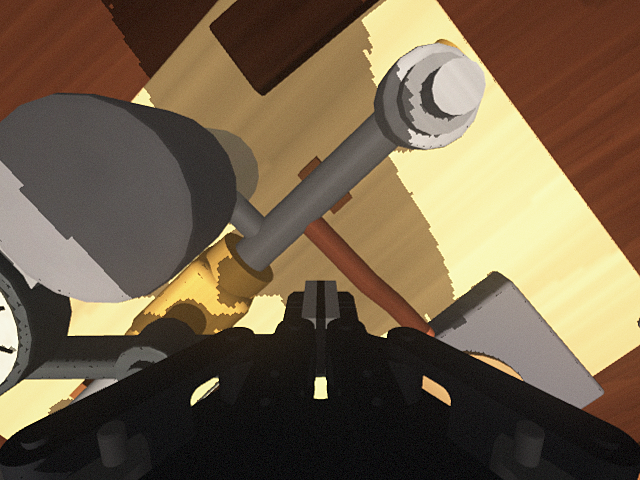

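>>> {"api": "send_rows", "payload": {"motion": [[-0.002,0.004,0,0,0],[-0.002,0.007,0,0,0],[-0.002,0.01,0,0,0],[-0.001,0.013,0,0.04,0],[-0.001,0.016,0,0.08,0],[0,0.019,0,0.12,0],[0,0.022,0,0.16,0],[0,0.025,0,0.2,0],[0,0.028,0,0.24,0],[0,0.031,0,0.28,0],[0,0.034,0,0.32,0],[-0.001,0.037,0,0.36,0],[-0.001,0.04,0,0.4,0],[-0.002,0.043,0,0.44,0],[-0.003,0.046,0,0.48,0],[-0.004,0.049,0,0.52,0],[-0.005,0.052,0,0.56,0],[-0.006,0.055,0,0.6,0],[-0.007,0.058,0,0.64,0]]}}

```text
time_s: 8.68
tool_pos: [0.5924, -0.0441, 0.1672]
eef_rot: [0.988, 0.154, -0.0, -0.001]
wrist_force: [-4.6, 6.1, 4.5]
finger_gap: 0.0001
```

```bash
python3 - <<'E'
from h import *
import cv2
a=camera("side")[:,:,::-1]
cv2.imwrite("pics/side6.png",cv2.resize(a[135:395,225:485],None,fx=2.3,fy=2.3,interpolation=cv2.INTER_CUBIC))
p=cur()
print(p, blade(1.39,.075,-.016))
rows(p,[(*blade(t,.075,-.016),.167) for t in np.arange(1.39,1.6,.02)])
E
```

```text
t 8.7333 F [-4.1  5.6  4.1] p [ 0.5926 -0.0446  0.1672] gap -0.0002
(array([ 0.59260975, -0.04459309,  0.16723131]), np.float64(0.3065378495652416)) (array([ 0.59291371, -0.04513029]), np.float64(0.31079632679489677))
[0.0, 0.001, 0.0, -0.004]
[0.0, 0.002, 0.0, 0.016]
[0.001, 0.004, 0.0, 0.036]
[0.001, 0.005, 0.0, 0.056]
[0.001, 0.007, 0.0, 0.076]
[0.001, 0.008, 0.0, 0.096]
[0.002, 0.01, 0.0, 0.116]
[0.002, 0.011, 0.0, 0.136]
[0.002, 0.013, 0.0, 0.156]
[0.002, 0.014, 0.0, 0.176]
[0.002, 0.016, 0.0, 0.196]
```

View pics/side6.png

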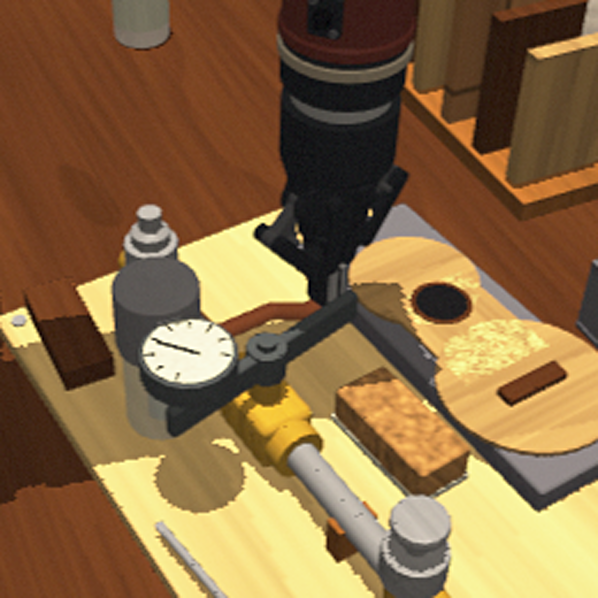

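>>> {"api": "send_rows", "payload": {"motion": [[0,0.002,0,0.02,0],[0.001,0.004,0,0.04,0],[0.001,0.005,0,0.06,0],[0.001,0.007,0,0.08,0],[0.001,0.008,0,0.1,0],[0.002,0.009,0,0.11,0]]}}

```text
time_s: 9.23
tool_pos: [0.5963, -0.0511, 0.167]
eef_rot: [0.995, 0.1, -0.001, -0.003]
wrist_force: [-9.4, 13.3, 6.9]
finger_gap: -0.0002
```

>>> {"api": "send_rows", "payload": {"motion": [[0,0.001,0,0.013,0],[0,0.002,0,0.026,0]]}}

```text
time_s: 9.4
tool_pos: [0.5966, -0.0515, 0.167]
eef_rot: [0.996, 0.088, -0.001, -0.004]
wrist_force: [-7.1, 22.9, 8.9]
finger_gap: -0.0003
```

>>> {"api": "send_rows", "payload": {"motion": [[0,0.001,0,0.013,0],[0,0.001,0,0.013,0]]}}

```text
time_s: 9.57
tool_pos: [0.5967, -0.0517, 0.167]
eef_rot: [0.997, 0.082, -0.001, -0.005]
wrist_force: [-6.2, 23.0, 8.3]
finger_gap: -0.0004
```

>>> {"api": "send_rows", "payload": {"motion": [[0,0.001,0,0.013,0],[0,0.001,0,0.013,0]]}}

```text
time_s: 9.73
tool_pos: [0.5968, -0.0518, 0.1671]
eef_rot: [0.997, 0.076, -0.001, -0.006]
wrist_force: [-6.9, 27.0, 9.5]
finger_gap: -0.0006
```

```bash
python3 - <<'E'
from h import *
import cv2
p=cur()
a=camera("side")[:,:,::-1]
cv2.imwrite("pics/side7.png",cv2.resize(a[195:395,275:475],None,fx=3,fy=3,interpolation=cv2.INTER_CUBIC))
cv2.imwrite("pics/wr7.png",camera("wrist")[:,:,::-1])
d=p[0][:2]-ST[:2]; 
for c in (.015,.016,.017): print("theta est", -(np.arctan2(d[1],d[0])-ST[2]-np.arcsin(c/np.hypot(*d)))+np.pi/2, np.hypot(*d))
cs=calibration("side")
for t in(1.45,1.5,1.55,1.57):
  for r in(.085,-.085):
    P=np.array([*blade(t,r,0)[0],.109]);print(t,r,((proj(cs,P)-[275,195])*3).round())
E
```

```text
t 9.7333 F [-6.9 27.   9.5] p [ 0.5968 -0.0518  0.1671] gap -0.0006
theta est 1.4762846425959932 0.07714917298397116
theta est 1.4895164498822024 0.07714917298397116
theta est 1.5027854815138189 0.07714917298397116
1.45 0.085 [318. 205.]
1.45 -0.085 [ 59. 351.]
1.5 0.085 [323. 210.]
1.5 -0.085 [ 55. 346.]
1.55 0.085 [328. 214.]
1.55 -0.085 [ 50. 341.]
1.57 0.085 [330. 216.]
1.57 -0.085 [ 48. 338.]
```

View pics/side7.png

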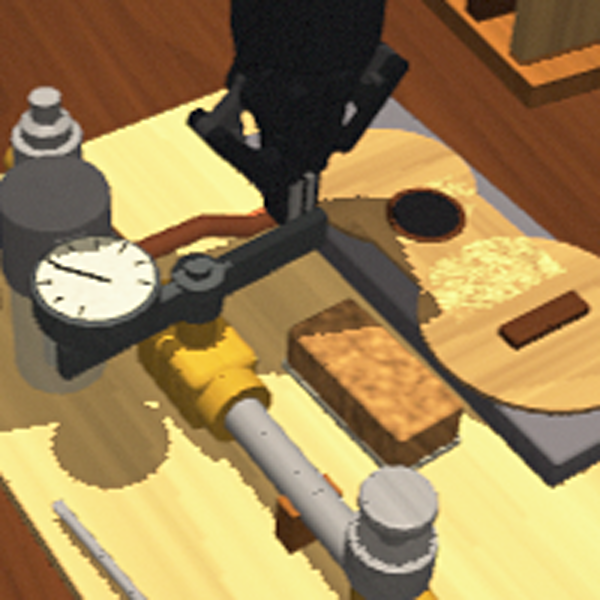

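View pics/wr7.png

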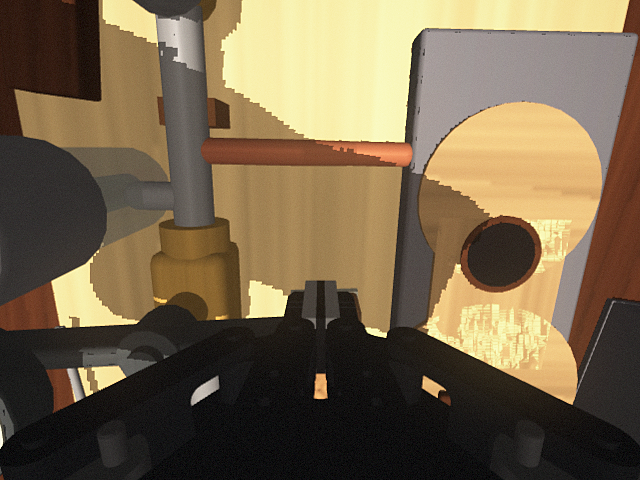

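>>> {"api": "send_rows", "payload": {"motion": [[0,-0.004,0,0,0],[0,-0.012,0,0,0],[0,-0.018,0,0,0],[0,-0.02,-0.02,0,0],[0,-0.02,-0.05,0,0],[0,-0.02,-0.08,0,0],[0,-0.02,-0.09,0,0],[0,-0.02,-0.09,0,0]]}}

```text
time_s: 10.5
tool_pos: [0.5971, -0.0376, 0.2602]
eef_rot: [0.997, 0.074, 0.003, 0.001]
wrist_force: [0.6, -1.0, 0.3]
finger_gap: -0.0
```

```bash
python3 - <<'E'
from h import *
import cv2
ct,cs=calibration("top"),calibration("side")
print("vent",back(ct,(496,234),.112),back(cs,(407.7,360.7),.112))
p=cur()
rows(p,[([.549,-.247],p[1],.25),([.549,-.247],p[1],.195)])
E
```

```text
vent [ 0.54808399 -0.24454667  0.112     ] [ 0.5487321  -0.24711336  0.112     ]
t 10.5 F [ 0.6 -1.   0.3] p [ 0.5971 -0.0376  0.2602] gap -0.0
[-0.079, 0.2, 0.01, -0.0]
[-0.079, 0.2, 0.065, -0.0]
```

>>> {"api": "send_rows", "payload": {"motion": [[-0.006,0.015,0,0,0],[-0.016,0.04,0,0,0],[-0.026,0.066,0,0,0],[-0.036,0.092,0,0,0],[-0.046,0.118,0,0,0],[-0.056,0.144,0,0,0],[-0.066,0.168,0,0,0],[-0.074,0.188,0,0,0],[-0.079,0.199,0.01,0,0],[-0.079,0.199,0.03,0,0],[-0.079,0.199,0.05,0,0],[-0.079,0.199,0.055,0,0],[-0.079,0.199,0.055,0,0]]}}

```text
time_s: 11.58
tool_pos: [0.5456, -0.2447, 0.1994]
eef_rot: [0.997, 0.075, -0.002, -0.001]
wrist_force: [0.1, 0.7, 0.9]
finger_gap: 0.0003
```

```bash
python3 - <<'E'
from h import *
import cv2
p=cur()
a=camera("side")[:,:,::-1]
cv2.imwrite("pics/side8.png",cv2.resize(a[195:395,275:475],None,fx=3,fy=3,interpolation=cv2.INTER_CUBIC))
a=camera("top")[:,:,::-1]
cv2.imwrite("pics/top8.png",cv2.resize(a[150:330,320:540],None,fx=3,fy=3,interpolation=cv2.INTER_CUBIC))
p=cur()
E
```

```text
t 11.5833 F [0.1 0.7 0.9] p [ 0.5456 -0.2447  0.1994] gap 0.0003
t 11.6833 F [ 1.  -0.6  0.8] p [ 0.5469 -0.2454  0.202 ] gap 0.0001
```

View pics/side8.png

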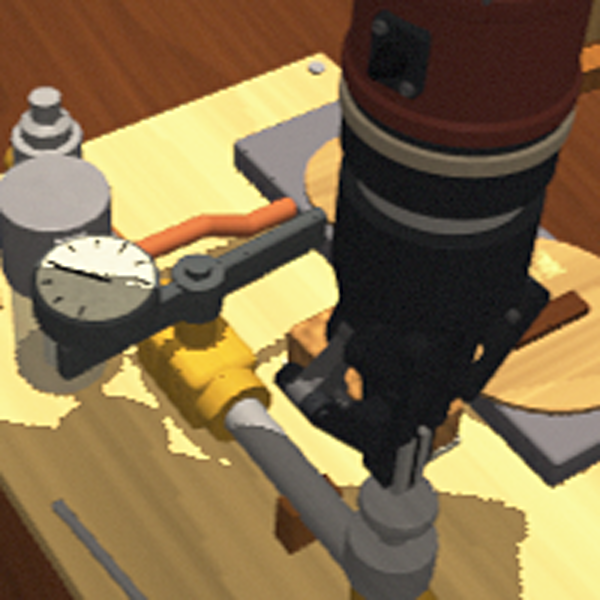

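View pics/top8.png

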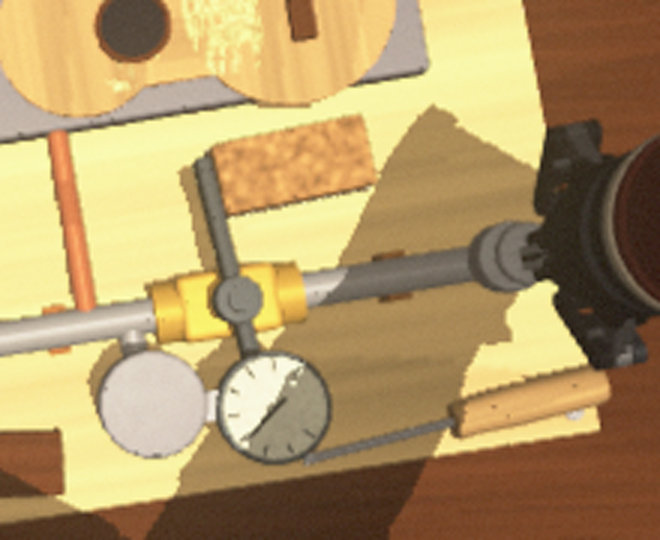

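```bash
python3 - <<'E'
from h import *
ct=calibration("top")
a=back(ct,(320+206/3,150+155/3),.109);h=back(ct,(320+239/3,150+297/3),.114)
d=a-h;print(a,h,np.linalg.norm(d[:2]),"theta",np.pi/2-(np.arctan2(d[1],d[0])-ST[2]))
for t in (1.4,1.45,1.5,1.55): print(t,((proj(ct,np.array([*blade(t,.085,0)[0],.109]))-[320,150])*3).round())
p=cur();rows(p,[([.549,-.246],p[1],.185),([.549,-.246],p[1],.173)])
E
```

```text
[ 0.60902214 -0.06601621  0.109     ] [ 0.5269714  -0.08142085  0.114     ] 0.08348429389569759 theta 1.5152114727869757
1.4 [192. 158.]
1.45 [199. 156.]
1.5 [207. 154.]
1.55 [214. 152.]
t 11.6833 F [ 1.  -0.6  0.8] p [ 0.5469 -0.2454  0.202 ] gap 0.0001
[0.002, 0.001, 0.017, -0.0]
[0.002, 0.001, 0.029, -0.0]
```

>>> {"api": "send_rows", "payload": {"motion": [[0.002,0.001,0.006,0,0],[0.002,0.001,0.012,0,0],[0.002,0.001,0.016,0,0],[0.002,0.001,0.02,0,0],[0.002,0.001,0.022,0,0]]}}

```text
time_s: 12.1
tool_pos: [0.5491, -0.2465, 0.1797]
eef_rot: [0.997, 0.074, 0.0, 0.0]
wrist_force: [-0.2, 1.0, 4.2]
finger_gap: -0.0003
```

>>> {"api": "send_rows", "payload": {"motion": [[0,0,0.002,0,0],[0,0,0.004,0,0]]}}

```text
time_s: 12.27
tool_pos: [0.5491, -0.2465, 0.1762]
eef_rot: [0.997, 0.074, 0.0, 0.0]
wrist_force: [0.1, 0.7, 6.4]
finger_gap: 0.0001
```

>>> {"api": "send_rows", "payload": {"motion": [[0,0,0.002,0,0],[0,0,0.003,0,0]]}}

```text
time_s: 12.43
tool_pos: [0.5491, -0.2465, 0.1733]
eef_rot: [0.997, 0.074, 0.0, 0.0]
wrist_force: [-0.5, 1.4, 8.8]
finger_gap: -0.0001
```

Spring force is about 8 N, so it is nearly at the stop.

>>> {"api": "send_rows", "payload": {"motion": [[0,0,0.001,0,0],[0,0,0.002,0,0]]}}

```text
time_s: 12.6
tool_pos: [0.5492, -0.2465, 0.1724]
eef_rot: [0.997, 0.074, 0.001, 0.0]
wrist_force: [-5.1, 4.0, 25.9]
finger_gap: 0.0
```

>>> {"api": "send_rows", "payload": {"motion": [[0,0,0.0005,0,0],[0,0,0.001,0,0]]}}

```text
time_s: 12.77
tool_pos: [0.5492, -0.2465, 0.1723]
eef_rot: [0.997, 0.075, 0.001, 0.001]
wrist_force: [-6.7, 5.7, 28.9]
finger_gap: 0.0003
```

>>> {"api": "send_rows", "payload": {"motion": [[0,0,-0.0005,0,0],[0,0,-0.0005,0,0],[0,0,-0.0005,0,0]]}}

```text
time_s: 13.02
tool_pos: [0.5492, -0.2465, 0.1725]
eef_rot: [0.997, 0.075, 0.001, 0.0]
wrist_force: [-5.9, 3.2, 21.0]
finger_gap: -0.0002
```

>>> {"api": "send_rows", "payload": {"motion": [[0,0,0,0,0],[0,0,0,0,0],[0,0,0,0,0],[0,0,0,0,0],[0,0,0,0,0],[0,0,0,0,0],[0,0,0,0,0],[0,0,0,0,0],[0,0,0,0,0],[0,0,0,0,0],[0,0,0,0,0],[0,0,0,0,0],[0,0,0,0,0],[0,0,0,0,0],[0,0,0,0,0],[0,0,0,0,0],[0,0,0,0,0],[0,0,0,0,0]]}}

```text
time_s: 14.52
tool_pos: [0.5492, -0.2465, 0.1725]
eef_rot: [0.997, 0.074, 0.001, 0.0]
wrist_force: [-4.8, 4.5, 21.7]
finger_gap: 0.0001
```

```bash
python3 - <<'E'
from h import *
import cv2
a=camera("side")[:,:,::-1]
cv2.imwrite("pics/side9.png",cv2.resize(a[195:395,275:475],None,fx=3,fy=3,interpolation=cv2.INTER_CUBIC))
cur()
E
```

```text
t 14.5667 F [-5.4  4.1 20.3] p [ 0.5492 -0.2465  0.1725] gap -0.0001
```

View pics/side9.png

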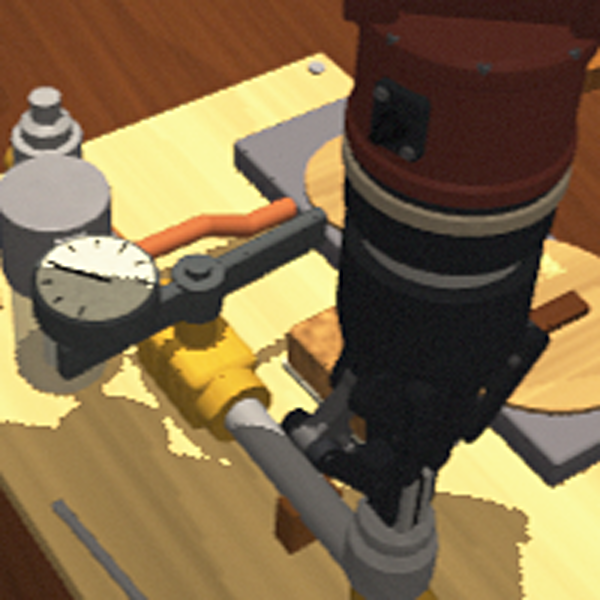

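Head is fully down (flush near its housing); ~2 s held. Hold another 1.2 s, then release.

>>> {"api": "send_rows", "payload": {"motion": [[0,0,0,0,0],[0,0,0,0,0],[0,0,0,0,0],[0,0,0,0,0],[0,0,0,0,0],[0,0,0,0,0],[0,0,0,0,0],[0,0,0,0,0],[0,0,0,0,0],[0,0,0,0,0],[0,0,0,0,0],[0,0,0,0,0],[0,0,0,0,0],[0,0,0,0,0]]}}

```text
time_s: 15.73
tool_pos: [0.5492, -0.2465, 0.1725]
eef_rot: [0.997, 0.075, 0.001, 0.0]
wrist_force: [-5.2, 4.9, 21.2]
finger_gap: -0.0001
```

>>> {"api": "send_rows", "payload": {"motion": [[0,0,-0.003,0,0],[0,0,-0.008,0,0],[0,0,-0.013,0,0],[0,0,-0.02,0,0],[0,0,-0.04,0,0],[0,0,-0.07,0,0],[0,0,-0.1,0,0],[0,0,-0.12,0,0],[-0.03,0,-0.13,0,0],[-0.06,0,-0.13,0,0],[-0.09,0,-0.13,0,0],[-0.12,0,-0.13,0,0],[-0.15,0,-0.13,0,0],[-0.16,0,-0.13,0,0],[-0.16,0,-0.13,0,0],[-0.16,0,-0.13,0,0]]}}

```text
time_s: 17.07
tool_pos: [0.3908, -0.2705, 0.3007]
eef_rot: [0.997, 0.074, 0.0, 0.0]
wrist_force: [0.7, -0.3, -0.2]
finger_gap: -0.0001
```

```bash
python3 - <<'E'
from h import *
import cv2
a=camera("side")[:,:,::-1]
cv2.imwrite("pics/side10.png",cv2.resize(a[195:395,275:475],None,fx=3,fy=3,interpolation=cv2.INTER_CUBIC))
a=camera("top")[:,:,::-1]
cv2.imwrite("pics/top10.png",cv2.resize(a[100:330,255:525],None,fx=2.6,fy=2.6,interpolation=cv2.INTER_CUBIC))
cur()
E
```

```text
t 17.1667 F [0.9 0.6 0.1] p [ 0.3916 -0.2704  0.3005] gap -0.0003
```

View pics/side10.png

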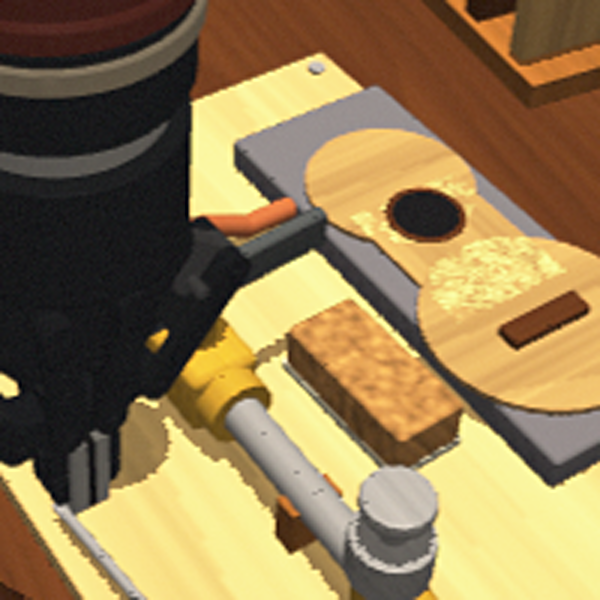

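View pics/top10.png

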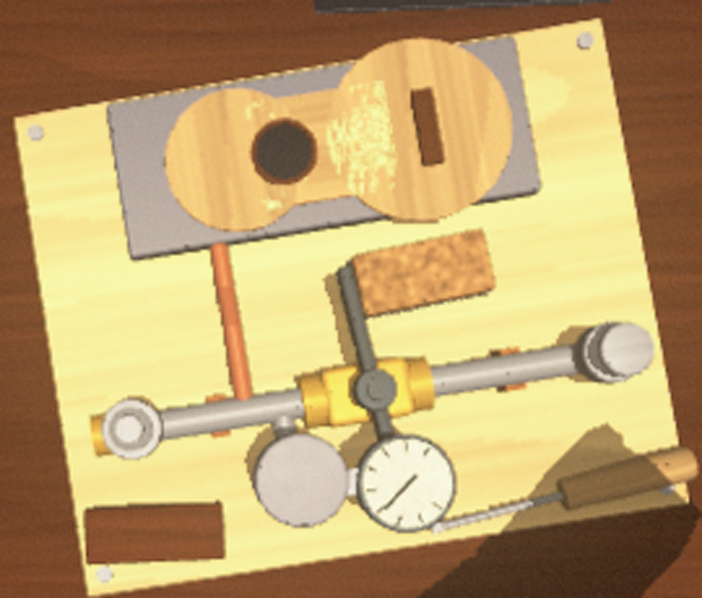

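```bash
python3 -c "
from workcell import *
print(close_job())"
```

```text
the job is handed in; nothing more can be done
None
```

The valve is shut and the vent was pressed after it. I handed the job in at about 17 s of the 64 s allowed.

- **Valve:** I pushed the -y wing to about 0.7 rad, then the +y wing from behind until it met the stop. At the stop the handle stopped moving while the force rose to a reading of about 29 N.
- **Vent:** I then pressed the wide vent head, at the station's -y end, onto its stop. The force jumped from 9 N to about 30 N there. I eased back to about 22 N, held it down for about 3 s, and let it go.

**Last checks:**
- The vent head is back up.
- The gripper is clear, with about 1 N or less at the wrist.
- The screwdriver, sanding block and offcut look unmoved in the pictures.

**One disagreement:** the cameras put the blade about 1.50 rad round from the pipe (estimates 1.48–1.52), not 1.571. That fits the allowed 0.1 rad offset of the blade at "open". My evidence that it is at the closed stop is the force rise, since I had no direct reading of the joint.

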